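Hold the stencil over the iced biscuit

TASK

The icing on the biscuit in the wooden jig is still tacky: first flip the jig's cam lever all the way over, away from the biscuit, so that its jaw clamps the biscuit. Then pick up the framed stencil from the cooling rack by its upright tab, carry it over the bowl and bottles without disturbing them, and hold it level about 1 cm above the biscuit, centred on it and with its long side along the biscuit's long side, ready for airbrushing. Never let the stencil or the robot touch the biscuit, and finish while still holding the stencil there, still and touching nothing else.

Things in the scene. Friction and masses are not known exactly. Their poses are not given: they have to be found in the camera images.
- jig: Fixed wooden jig, board 200 (x) x 130 (y) x 18 mm, origin at the centre of its underside. On top, x = 0 to +90 mm is the biscuit's pocket: side rails and an end fence at +x, 8 mm high (lower than the biscuit). The lever, at the -x end, drives a low steel jaw that pushes the biscuit along +x, up to 7 mm, against the fence. All jig parts but the lever are below z = 55 mm.
- lever (a joint): Cam lever angle (rad); it swings in the jig's x-z plane. 0: free, leaning 35 deg from vertical to jig +x, knob in the way of the stencil. 0.61: upright. 1.6 (end stop): clamped, leaning 57 deg to jig -x, knob centre then 89 mm above the counter. Starts near 0, stays where left. 2 to 4 N near the knob moves it; push from the knob's jig +x side, which is free.
- lever_knob (a point): Centre of the lever's black knob, a round bar 22 mm thick and 46 mm long along the jig's y, 80 mm from the pivot. The lever's shaft below it is a 10 x 12 mm steel bar. The pivot lies at x = -65, y = 0, z = 45 mm in the jig's frame, between two dark steel cheeks 26 mm long (x), 36 mm over both (y).
- biscuit: Loose biscuit with white icing, 80 (x, long side) x 56 (y) x 10 mm thick, 60 g, lying in the jig's pocket (underside 18 mm above the counter), long side along the jig's x. Origin at the centre of its underside. Clamping moves it up to 7 mm along jig +x; read it again afterwards.
- stencil: Loose aluminium stencil, flat frame 116 (x, long side) x 92 (y) x 5 mm with a lattice in it, about 110 g, lying on the rack. Origin at the centre of its underside, z up. Upright tab for gripping on one short side: centred at x = -54, y = 0 mm, 8 mm thick (x), 40 mm wide (y), its top 50 mm above the underside. Either way round over the biscuit will do.
- rack: Fixed low dark wire cooling rack, 200 (x) x 160 (y) mm, flat top 25 mm above the counter; origin at the centre of its underside.
- bowl: Bystander: loose red mixing bowl, 160 mm across, 85 mm high, origin at the centre of its underside.
- jar: Bystander: loose amber jar with a white cap, 54 mm across, 120 mm high, origin at the centre of its underside.
- dropper: Bystander: loose small colour bottle with a white cap, 28 mm across, 60 mm high, origin at the centre of its underside.
There are look-alikes about, which are no part of the job. There is more than one size of the stencil; the job needs the middle-sized.

How it is judged:
On the way, in this order (a step that is already met when the one before it is completed fails the run):
1. the cam lever is flipped fully over and the biscuit is clamped (value of joint lever above 1.35 rad and x of biscuit in the frame of jig above 0.0365 m), for 0.2 s.
2. the stencil is lifted clear of the rack in the gripper (height (world z) of stencil above 0.08 m and contact force between stencil and the fingers above 1 N), for 0.2 s.
At the end, for the whole second after the job is handed in: The lever is past 1.35 rad with the biscuit clamped in the pocket; the stencil is held in the fingers, at rest, touching neither biscuit, jig nor rack, its underside 3 to 20 mm above the biscuit's top, centred within 10 mm, long sides within 0.12 rad, level within 0.12 rad (all of step 1 and horizontal distance between stencil and biscuit below 0.01 m and z of stencil in the frame of biscuit between 0.013 and 0.03 m and angle between the x axis of stencil and the x axis of biscuit, either way round below 0.12 rad and angle between stencil's own z axis and vertical below 0.12 rad and angle between biscuit's own z axis and vertical below 0.05 rad and linear speed of stencil below 0.02 m/s and contact force between stencil and the fingers above 1 N and contact force between stencil and biscuit below 0.1 N and contact force between stencil and jig below 0.1 N and contact force between stencil and rack below 0.1 N); the arm keeps its last pose, push and grip.
It fails at once if the stencil or the robot touches the biscuit (contact force between any of stencil, the arm, the fingers and biscuit above 0.3 N).
It fails at once if the bowl, jar or small bottle is moved by more than 15 mm or tipped (distance of any of bowl, jar, dropper from where it was at the start of the episode above 0.015 m or angle between any of jar, dropper, bowl's own z axis and vertical above 0.4 rad).
It also fails if it takes over 69 s, if anything falls off the work surface, if the arm or the gripper's body presses on something with over 40 N, if the wrist force passes 120 N, or if a joint passes its speed limit or range.

ROBOT

A 6-joint arm with a two-finger parallel gripper is mounted at the origin on the work surface. World frame = base frame: x ahead of the robot, y to its left, z up, the work surface at z = 0. Lengths are in m, angles in rad, forces in N, time in s.
With the tool pointing down it reaches from about 0.3 to 0.875 m from the base axis. Payload 4.2 kg.
Tool frame: the origin (TCP) lies between the finger pads; the fingertips stand 8 mm ahead of it and the grasp point (between the pads) lies 11 mm behind it; x points along the fingers, y is the direction in which the jaws open and shut, and the axes are right-handed (so a half turn about x gives the same grasp; the last joint's range is limited). The gripper opens to 85 mm and grips with 20 to 120 N. Pads are 22 mm wide; open, the fingers measure 114 mm over their backs; the gripper's body (76 mm by 85 mm) begins 54 mm behind the grasp point. The pads swing forward as they close: fully open they stand 13 mm farther back than shut.
Start: joints at [-1.341, 0.32, 1.565, -0, 1.257, -0.02], TCP at [0.142, -0.557, 0.239] pointing down, gripper open.
Joint ranges: [-3.11, 3.11], [-0.84, 2.01], [0.21, 2.61], [-1.34, 4.49], [0.05, 2.63], [-2.56, 2.56]. Speed limits (rad/s): [2.57, 2.57, 3.14, 3.14, 3.14, 3.14].

INTERFACE

Orientations are given as [roll, pitch, yaw] about the fixed x, y, z axes, in that order (R = Rz(yaw) Ry(pitch) Rx(roll)).
In Python, from plant import robot gives the robot as it stands.
- The arm moves only by the tool arm_command, never from a script. Its argument "targets" is text: rows parted by semicolons, each of 4 numbers parted by spaces: the shift along the tool's x, y, z in m, then the turn about the tool's x in degrees. A call has exactly 8 rows; each row is the pose to reach, as a shift and turn from the pose measured when the call began, along the tool's axes at that moment; what a row does not reach only later rows make up. A row lasts 1/8 s, in which the tool goes at most 62.5 mm and 10.7 degrees, less where a joint would pass 70% of its speed; a pose out of reach is approached as far as the arm can. A call with a gripper value outside its range is refused whole. "fingers" is the closure, from 0 (fully open) to 1 (shut), set as the call begins (left out, the last holds). The fingers move at their own pace and stop on an object; the grip force is fixed at half the most. Time passes only in rows, so rows that repeat a pose let the fingers close, or fill a call up. It gives the time, the measured TCP pose, the force and the opening at its end, in the units of the state.
- robot.read_state(): the state, without advancing time (a new reading comes with each control period).
- robot.camera(name): name is "side" or "top"; returns a dict with "color" (384x512x3 uint8, red, green, blue), "camera_matrix" (3x3 intrinsics, pixels), "dist" ([k1, k2, p1, p2, k3] as OpenCV has them; the pictures are not rectified), "T" (4x4, takes a point from camera to world coordinates). Camera axes: x right, y down, z forward; pixel columns grow to the right and rows downward; lengths in m; the calibration is good to about 2 mm. A picture is of the moment at which its call begins. There is no depth.
- robot.job_done(): hands the job in, once; it reports no verdict.
The state is a dict: "clock": time; "q": joint angles; "dq": joint speeds; "effort": joint torques, N m; "ee_pos": TCP position; "tcp_rot": TCP orientation; "wrist_force": force on the tool from outside, world axes, zero at the start; "torque": the same for the moment, N m; "finger_gap": finger opening in m.
Only numpy, scipy, OpenCV 4.12 (cv2) and the standard library are available. Lean on these libraries where they do the work, as an engineer would, in place of code of your own. Each camera call takes 0.05 s, during which the arm holds its last target. There are 200 camera calls.

## Working session

There is one attempt and no reset: what is moved stays moved. The work goes in short steps, Python scripts to look and compute and a tool call to move; the robot and the scene stay as the last step left them, time stands still between calls to the robot, and variables do not carry over. Pictures are saved under pics/ and viewed, about 8 in all and at most 12, crops included, and the job is handed in when it is done.

Besides the shell and the picture viewer there is one more tool, called after "Call:" by a JSON object that holds its "op" and its "data", one argument or row to a line. arm_command: Moves the arm, as the interface text tells. Its arguments: {"type":"object","properties":{"targets":{"type":"string"},"fingers":{"type":"number"}},"required":["targets"]}

```bash
mkdir -p pics; ls
cat > h.py <<'E'
import numpy as np, cv2
from plant import robot
from scipy.spatial.transform import Rotation as R
def ray(c,uv):
    p=cv2.undistortPoints(np.array([[uv]],float),c["camera_matrix"],np.array(c["dist"],float))[0,0]
    T=np.array(c["T"]);return T[:3,3],T[:3,:3]@np.array([p[0],p[1],1])
def at(c,uv,z):
    o,d=ray(c,uv);return o+d*(z-o[2])/d[2]
def proj(c,P):
    T=np.linalg.inv(np.array(c["T"]));return cv2.projectPoints(np.atleast_2d(P).astype(float),cv2.Rodrigues(T[:3,:3])[0],T[:3,3],c["camera_matrix"],np.array(c["dist"],float))[0][:,0]
E
cat > snap.py <<'E'
import sys;from h import *;import pickle
n=sys.argv[1]
for k in("top","side"):
    c=robot.camera(k);cv2.imwrite(f"pics/{n}_{k}.png",cv2.resize(c["color"][:,:,::-1],(800,600),interpolation=cv2.INTER_CUBIC));pickle.dump(c,open(f"{n}_{k}.pkl","wb"))
    print(k,np.round(c["T"],3).tolist())
s=robot.read_state();print(s)
E
python3 snap.py a
```

```text
pics
top [[-0.011, -0.997, 0.072, 0.405], [-0.999, 0.014, 0.03, 0.103], [-0.031, -0.072, -0.997, 1.3], [0.0, 0.0, 0.0, 1.0]]
side [[-0.697, -0.35, 0.626, -0.288], [-0.717, 0.347, -0.604, 0.848], [-0.006, -0.87, -0.493, 0.718], [0.0, 0.0, 0.0, 1.0]]
{'clock': 0.1, 'q': array([-1.34097020e+00,  3.20224011e-01,  1.56553500e+00,  3.76814389e-05,
        1.25744999e+00, -2.00058598e-02]), 'dq': array([-0.00038565, -0.0011597 , -0.00304766, -0.00141872,  0.0012418 ,
       -0.00204179]), 'effort': array([ 4.40422655e-04, -4.16408587e+01, -2.34704715e+01,  4.10321957e-05,
        4.82818054e-03, -1.35391721e-05]), 'ee_pos': array([ 0.14207635, -0.5567379 ,  0.23857718]), 'tcp_rot': array([-1.61296447,  1.56917958,  1.77844853]), 'wrist_force': array([0.18207345, 0.17706631, 0.87077802]), 'torque': array([-0.04336766, -0.0213744 ,  0.01088068]), 'finger_gap': 0.08535077176104741}
```

View pics/a_top.png

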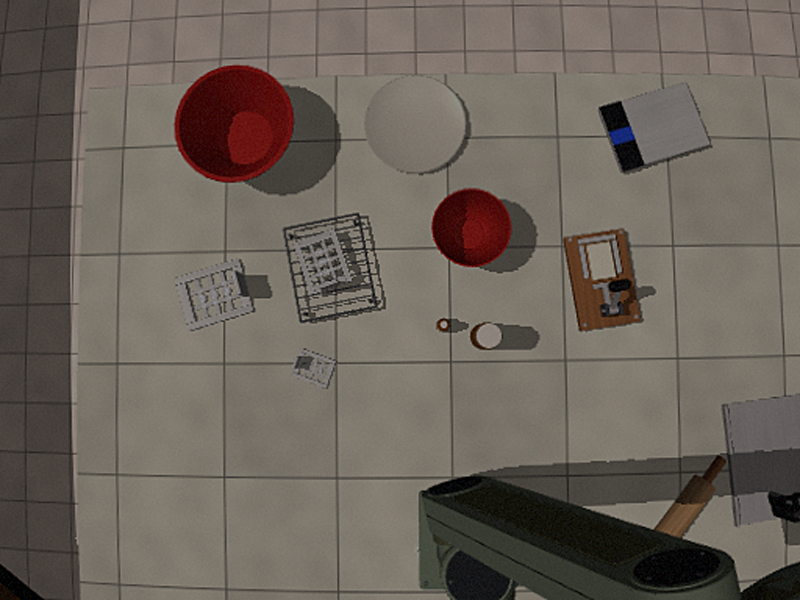

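View pics/a_side.png

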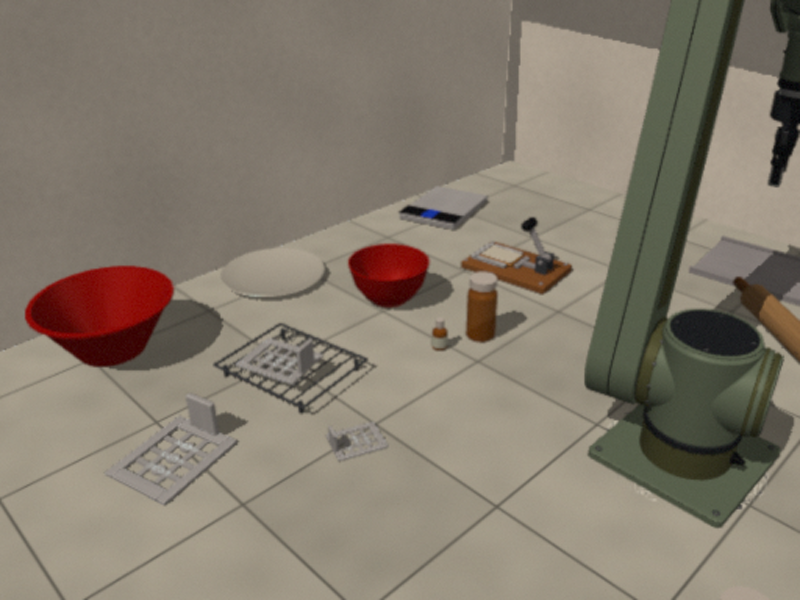

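The top picture shows the jig at about (604,280), with the pocket up-image (world +x) and the knob at (620,285). The middle stencil is on the rack at (325,262) with its tab on the right. The bowl is at (472,228), the dropper at (444,325) and the jar at (487,336). Next I'll enlarge the jig and the stencil.

Run:
```python
from h import *;import pickle
c=pickle.load(open("a_top.pkl","rb"));I=c["color"][:,:,::-1]
A=cv2.resize(I[140:215,355:420],None,fx=8,fy=8,interpolation=cv2.INTER_CUBIC)[:600,:390]
A=cv2.resize(I[140:215,355:420],(390,450),interpolation=cv2.INTER_CUBIC)
B=cv2.resize(I[134:209,180:248],(408,450),interpolation=cv2.INTER_CUBIC)
cv2.imwrite("pics/crop1.png",np.clip(np.hstack([A,B])*1.4,0,255).astype(np.uint8))
```

```text
(no output)
```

View pics/crop1.png

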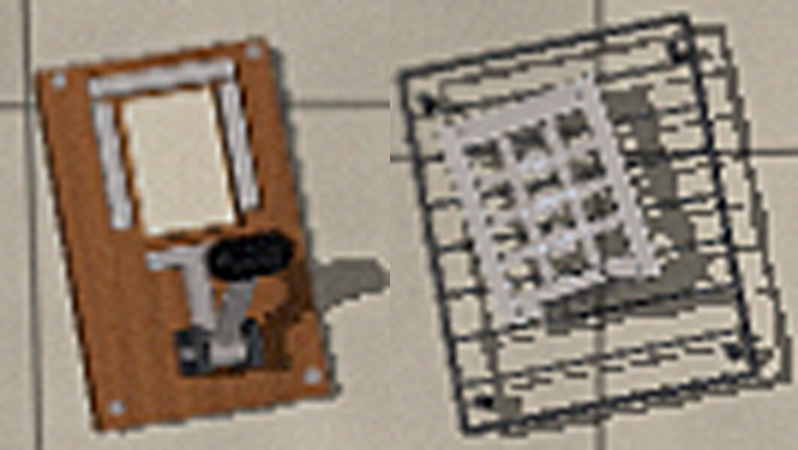

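The crop shows the jig corners (crop px) at (36,72), (268,38), (335,392), (97,432), and the knob at (250,255). The stencil corners are at (437,128), (590,75), (662,270), (505,322), with its tab on the lower short edge near (575,290).

```bash
cat >> h.py <<'E'
def rect(P,L,W,name):
    P=np.array(P)[:,:2] # order: +x+y? TL(+x,+y),TR(+x,-y),BR(-x,-y),BL(-x,+y)
    M=np.array([[L,W],[L,-W],[-L,-W],[-L,W]])/2
    c=P.mean(0);a=np.arctan2((M[:,0]*(P-c)[:,1]-M[:,1]*(P-c)[:,0]).sum(),(M*(P-c)).sum())
    print(name,np.round(c,4),"yaw",round(a,4),"sizes",[round(float(np.linalg.norm(P[i]-P[(i+1)%4])),4) for i in range(4)])
    return c,a
def tr(c,a,p): return np.array([c[0]+p[0]*np.cos(a)-p[1]*np.sin(a),c[1]+p[0]*np.sin(a)+p[1]*np.cos(a),p[2]])
E
python3 - <<'E'
from h import *;import pickle
c=pickle.load(open("a_top.pkl","rb"));s=pickle.load(open("a_side.pkl","rb"))
L=lambda p:np.array([p[0]/6+355-.42,p[1]/6+140-.42]); S=lambda p:np.array([(p[0]-390)/6+180-.42,p[1]/6+134-.42])
jc,ja=rect([at(c,L(p),.018) for p in [(36,72),(268,38),(335,392),(97,432)]],.2,.13,"jig")
rect([at(c,L(p),.028) for p in [(120,100),(212,85),(238,222),(145,236)]],.08,.056,"biscuit")
# stencil +x = away from tab = up image
sc,sa=rect([at(c,S(p),.030) for p in [(437,128),(590,75),(662,270),(505,322)]],.116,.092,"stencil")
rect([at(c,S(p),.025) for p in [(399,75),(686,15),(755,375),(465,432)]],.2,.16,"rack")
k=tr(jc,ja,(-.065+.08*np.sin(.61),0,.045+.08*np.cos(.61)));print("knob pred",k,"meas@z",at(c,L((250,255)),k[2]))
for n,p in [("knob side",k)]: print(n,proj(s,p)*800/512, "seen (531,225)")
for n,lp in[("tabtop",(-.054,0,.075)),("tabL",(-.054,.02,.075)),("tabR",(-.054,-.02,.075)),("c+x+y",(.058,.046,.03)),("c+x-y",(.058,-.046,.03)),("c-x+y",(-.058,.046,.03)),("c-x-y",(-.058,-.046,.03))]:
    w=tr(sc,sa,lp);print(n,np.round(w,3),"side800",(proj(s,w)[0]*800/512).round(0),"crop",((proj(c,w)[0]-[180,134])*6+[390,0]).round(0))
f=lambda u,v:np.array([u,v])*.64
print("bowl rim",at(c,f(472,228),.085),"drop",at(c,f(444,325),.06),"jar",at(c,f(489,336),.12))
s0=robot.read_state();Rm=R.from_euler("xyz",s0["tcp_rot"]).as_matrix();print(Rm.round(3))
E
```

```text
jig [ 0.5385 -0.2872] yaw 0.1421 sizes [0.1309, 0.1972, 0.1334, 0.1988]
biscuit [ 0.5766 -0.2823] yaw 0.1457 sizes [0.0516, 0.0759, 0.0518, 0.0751]
stencil [0.5835 0.2981] yaw 0.3305 sizes [0.0885, 0.1143, 0.0896, 0.1132]
rack [0.5705 0.2839] yaw 0.1837 sizes [0.1614, 0.2011, 0.1604, 0.2001]
knob pred [ 0.51949627 -0.2898765   0.11057184] meas@z [ 0.51698358 -0.29201719  0.11057184]
knob side [[526.76434561 224.94157792]] seen (531,225)
tabtop [0.532 0.281 0.075] side800 [303. 344.] crop [566. 281.]
tabL [0.526 0.299 0.075] side800 [296. 350.] crop [530. 293.]
tabR [0.539 0.262 0.075] side800 [309. 338.] crop [602. 268.]
c+x+y [0.623 0.36  0.03 ] side800 [233. 364.] crop [432. 125.]
c+x-y [0.653 0.273 0.03 ] side800 [266. 337.] crop [591.  68.]
c-x+y [0.514 0.323 0.03 ] side800 [291. 382.] crop [501. 325.]
c-x-y [0.544 0.236 0.03 ] side800 [322. 353.] crop [660. 267.]
bowl rim [ 0.63603477 -0.01029457  0.085     ] drop [0.4448526  0.04758948 0.06      ] jar [ 0.42085117 -0.03510189  0.12      ]
[[-0.     0.247 -0.969]
 [ 0.002 -0.969 -0.247]
 [-1.    -0.002 -0.   ]]
```

Run:
```python
from h import *;import pickle
c=pickle.load(open("a_side.pkl","rb"));I=c["color"][:,:,::-1]
A=cv2.resize(I[200:260,135:240],(798,456),interpolation=cv2.INTER_CUBIC)
cv2.imwrite("pics/crop2.png",np.clip(A*1.3,0,255).astype(np.uint8))
```

```text
(no output)
```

View pics/crop2.png

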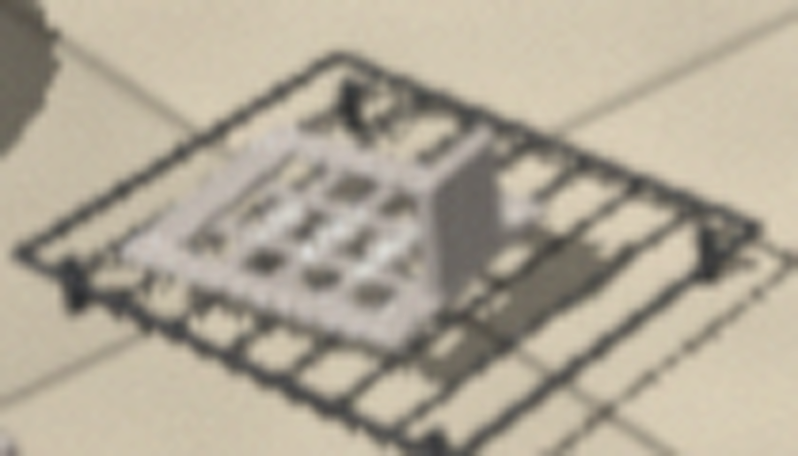

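```bash
cat >> h.py <<'E'
def go(p,yz=None):
    """shift in tool axes to world TCP p; yz = desired world heading (rad) of tool z (mod pi)"""
    s=robot.read_state();M=R.from_euler("xyz",s["tcp_rot"]).as_matrix()
    d=M.T@(np.array(p)-s["ee_pos"]);t=0
    if yz is not None:
        cur=np.arctan2(M[1,2],M[0,2]);e=(yz-cur+np.pi/2)%np.pi-np.pi/2;t=np.degrees(-e) # tool x down
    print("t",round(s["clock"],2),"tcp",s["ee_pos"].round(4),"shift",d.round(4),"turn",round(t,1),"q6",s["q"][5].round(2))
JIG=((.5385,-.2872),.1421); ST=((.5835,.2981),.3305)
E
python3 -c "
from h import *
go(tr(*JIG,(.030,0,.239)),.1421);go(tr(*JIG,(.030,0,.11)),.1421)"
```

```text
t 0.1 tcp [ 0.1421 -0.5567  0.2386] shift [-1.000e-04 -1.599e-01 -4.806e-01] turn 6.2 q6 -0.02
t 0.1 tcp [ 0.1421 -0.5567  0.2386] shift [ 0.1289 -0.1597 -0.4806] turn 6.2 q6 -0.02
```

Call:
{"op": "arm_command", "data": {
  "targets": "0 -0.015 -0.045 1; 0 -0.035 -0.105 2; 0 -0.055 -0.165 3; 0 -0.075 -0.225 4; 0 -0.095 -0.285 5; 0 -0.115 -0.345 6; 0 -0.135 -0.405 6.2; 0 -0.16 -0.48 6.2",
  "fingers": 1
}}

```text
clock: 1.1
ee_pos: [0.5513, -0.293, 0.2385]
tcp_rot: [-1.177, 1.569, 2.106]
wrist_force: [0.3, -1.3, 0.1]
finger_gap: -0.0003
```

```bash
python3 -c "
from h import *
go(tr(*JIG,(.030,0,.11)),.1421)"
```

```text
t 1.1 tcp [ 0.5513 -0.293   0.2385] shift [ 0.1285 -0.0074 -0.0182] turn -0.0 q6 0.92
```

Call:
{"op": "arm_command", "data": {
  "targets": "0 -0.0074 -0.0182 0; 0.02 -0.0074 -0.0182 0; 0.045 -0.0074 -0.0182 0; 0.075 -0.0074 -0.0182 0; 0.1 -0.0074 -0.0182 0; 0.12 -0.0074 -0.0182 0; 0.1285 -0.0074 -0.0182 0; 0.1285 -0.0074 -0.0182 0"
}}

```text
clock: 2.1
ee_pos: [0.5677, -0.2832, 0.1096]
tcp_rot: [-0.908, 1.568, 2.375]
wrist_force: [0.4, -0.1, -0.0]
finger_gap: 0.0001
```

Run:
```python
from h import *;import pickle
go(tr(*JIG,(.030,0,.11)),.1421)
t=robot.camera("side");u=robot.camera("top")
A=cv2.resize(t["color"][100:190,270:390,::-1],(600,450),interpolation=cv2.INTER_CUBIC)
cv2.imwrite("pics/pre.png",np.clip(A*1.3,0,255).astype(np.uint8))
```

```text
t 2.1 tcp [ 0.5677 -0.2832  0.1096] shift [-0.0004 -0.0002 -0.0006] turn -0.1 q6 0.95
```

View pics/pre.png

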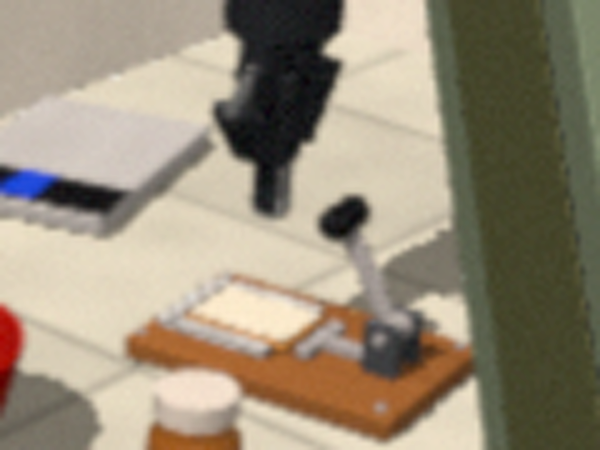

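The closed fingers stand on the knob's free +x side, clear of everything, so I can push along the arc.

Call:
{"op": "arm_command", "data": {
  "targets": "0 0 0.02 0; 0 0 0.03 0; -0.006 0 0.04 0; -0.011 0 0.05 0; -0.012 0 0.06 0; -0.013 0 0.073 0; -0.014 0 0.085 0; -0.014 0 0.096 0"
}}

```text
clock: 3.2
ee_pos: [0.4722, -0.2969, 0.1243]
tcp_rot: [-1.157, 1.569, 2.126]
wrist_force: [1.7, 0.3, -1.5]
finger_gap: 0.0002
```

Run:
```python
from h import *
go(tr(*JIG,(-.0875,0,.1175)),.1421);go(tr(*JIG,(-.0998,0,.108)),.1421);go(tr(*JIG,(-.1099,0,.098)),.1421)
```

```text
t 3.2 tcp [ 0.4722 -0.2969  0.1243] shift [ 0.0068 -0.0002  0.0204] turn -0.0 q6 0.85
t 3.2 tcp [ 0.4722 -0.2969  0.1243] shift [ 0.0163 -0.0002  0.0327] turn -0.0 q6 0.85
t 3.2 tcp [ 0.4722 -0.2969  0.1243] shift [ 0.0263 -0.0002  0.0428] turn -0.0 q6 0.85
```

Call:
{"op": "arm_command", "data": {
  "targets": "0.002 0 0.009 0; 0.007 0 0.02 0; 0.011 0 0.027 0; 0.016 0 0.033 0; 0.021 0 0.038 0; 0.026 0 0.043 0; 0.026 0 0.044 0; 0.026 0 0.044 0"
}}

```text
clock: 4.2
ee_pos: [0.4283, -0.303, 0.0982]
tcp_rot: [-0.956, 1.568, 2.327]
wrist_force: [-1.3, 0.0, 0.3]
finger_gap: 0.0
```

Run:
```python
from h import *
t=robot.camera("side");u=robot.camera("top")
A=cv2.resize(t["color"][100:190,270:390,::-1],(480,450),interpolation=cv2.INTER_CUBIC)
B=cv2.resize(u["color"][140:215,355:405,::-1],(300,450),interpolation=cv2.INTER_CUBIC)
cv2.imwrite("pics/push.png",np.clip(np.hstack([A,B])*1.3,0,255).astype(np.uint8))
go(tr(*JIG,(-.1099,0,.098)),.1421)
```

```text
t 4.3 tcp [ 0.4283 -0.303   0.0983] shift [ 0.0003 -0.     -0.0014] turn -0.0 q6 0.79
```

View pics/push.png

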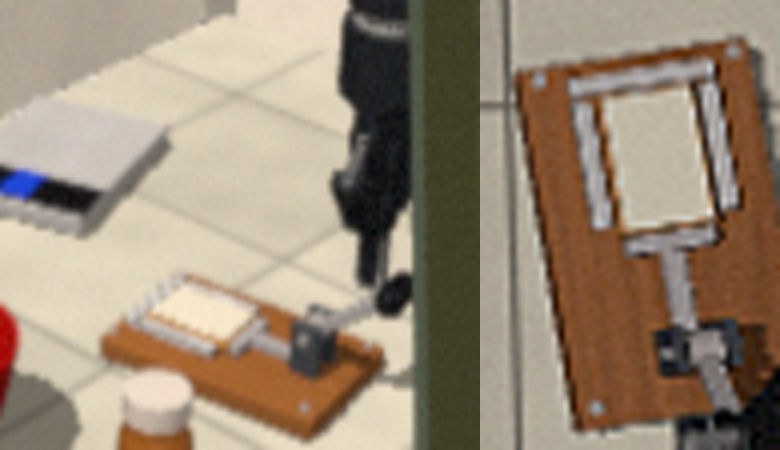

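The lever is over with the jaw on the biscuit, which now sits against the fence (its top edge is at crop row 90). I'll press 6 mm further to confirm the end stop, then retreat upward.

Call:
{"op": "arm_command", "data": {
  "targets": "0 0 0.002 0; 0.001 0 0.004 0; 0.002 0 0.006 0; 0.002 0 0.007 0; 0.002 0 0.007 0; 0.002 0 0.007 0; 0.002 0 0.007 0; 0.002 0 0.007 0"
}}

```text
clock: 5.3
ee_pos: [0.4269, -0.3037, 0.0982]
tcp_rot: [3.063, 1.56, 0.06]
wrist_force: [14.3, 7.1, 2.7]
finger_gap: 0.0
```

Run:
```python
from h import *
print(robot.read_state()["wrist_force"]);go(tr(*JIG,(-.1099,0,.098)),.1421)
```

```text
[14.27837863  7.06444168  2.72063987]
t 5.3 tcp [ 0.4269 -0.3037  0.0982] shift [ 0.0003 -0.0006 -0.0029] turn -0.2 q6 0.78
```

Call:
{"op": "arm_command", "data": {
  "targets": "0 0 -0.01 0; 0 0 -0.025 0; -0.03 0 -0.03 0; -0.08 0 -0.03 0; -0.13 0 -0.03 0; -0.17 0 -0.03 -10; -0.2 0 -0.03 -20; -0.2 0 -0.03 -30",
  "fingers": 0
}}

```text
clock: 6.3
ee_pos: [0.4554, -0.3004, 0.3012]
tcp_rot: [2.285, 1.556, -0.189]
wrist_force: [0.4, 0.5, -0.9]
finger_gap: 0.0853
```

Run:
```python
from h import *
p=tr(*ST,(-.054,0,.22));go(p,.3305-np.pi/2)
u=robot.camera("top")
B=cv2.resize(u["color"][140:200,360:416,::-1],(672,600*720//720),interpolation=cv2.INTER_CUBIC) if 0 else cv2.resize(u["color"][135:185,360:410,::-1],(600,600),interpolation=cv2.INTER_CUBIC)
cv2.imwrite("pics/bis.png",np.clip(B*1.3,0,255).astype(np.uint8))
```

```text
t 6.3 tcp [ 0.4554 -0.3004  0.3012] shift [ 0.0808 -0.4093 -0.4196] turn -70.6 q6 0.29
```

View pics/bis.png

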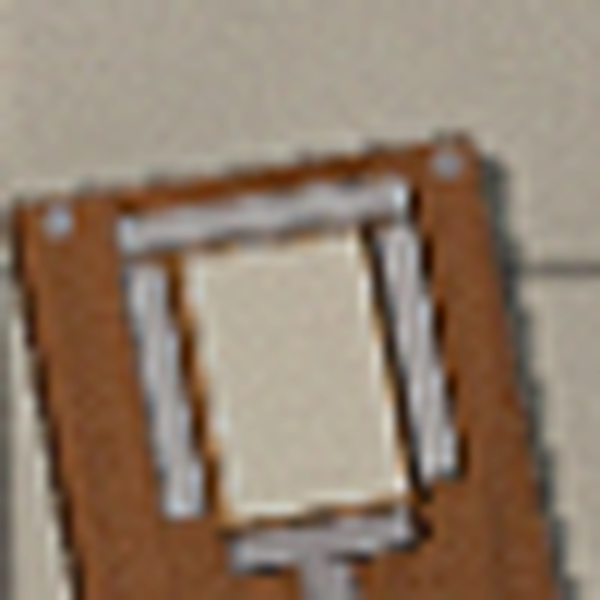

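The clamped biscuit lies against the fence, with icing corners (12x crop from 360,135) at (185,258), (360,232), (408,497), (228,520). Next I'll move to above the tab.

Run:
```python
from h import *;import pickle
c=pickle.load(open("a_top.pkl","rb"))
L=lambda p:np.array([p[0]/12+360-.46,p[1]/12+135-.46])
b,a=rect([at(c,L(p),.028) for p in [(185,258),(360,232),(408,497),(228,520)]],.08,.056,"icing")
d=b-np.array(JIG[0]);print("jig-frame",d[0]*np.cos(.1421)+d[1]*np.sin(.1421),-d[0]*np.sin(.1421)+d[1]*np.cos(.1421))
rect([at(c,L(p),.018) for p in [(10,205),(470,138)]]+[at(c,np.array(q)/6+[354.58,139.58],.018) for q in[(335,392),(97,432)]],.2,.13,"jig again")
```

```text
icing [ 0.578  -0.2816] yaw 0.1304 sizes [0.0489, 0.0733, 0.05, 0.0721]
jig-frame 0.03990208936120722 -7.773299330814023e-05
jig again [ 0.5383 -0.2865] yaw 0.1465 sizes [0.1297, 0.1971, 0.1334, 0.1987]
```

Call:
{"op": "arm_command", "data": {
  "targets": "0 -0.04 -0.04 -10; 0 -0.085 -0.085 -20; 0 -0.125 -0.13 -30; 0 -0.17 -0.17 -40; 0 -0.21 -0.21 -50; 0 -0.25 -0.255 -60; 0 -0.29 -0.3 -70; 0 -0.335 -0.34 -70.6"
}}

```text
clock: 7.35
ee_pos: [0.5127, 0.1757, 0.2991]
tcp_rot: [1.03, 1.56, -0.209]
wrist_force: [1.3, -0.5, -0.5]
finger_gap: 0.0859
```

Run:
```python
from h import *
go(tr(*ST,(-.054,0,.12)),.3305-np.pi/2)
```

```text
t 7.35 tcp [0.5127 0.1757 0.2991] shift [ 0.1791  0.0512 -0.0937] turn 0.1 q6 -0.02
```

Call:
{"op": "arm_command", "data": {
  "targets": "0 0.02 -0.03 0; 0 0.04 -0.07 0; 0 0.0512 -0.0937 0; 0.03 0.0512 -0.0937 0; 0.07 0.0512 -0.0937 0; 0.11 0.0512 -0.0937 0; 0.145 0.0512 -0.0937 0; 0.16 0.0512 -0.0937 0"
}}

```text
clock: 8.35
ee_pos: [0.531, 0.28, 0.1362]
tcp_rot: [0.522, 1.563, -0.719]
wrist_force: [-0.1, 0.9, -0.3]
finger_gap: 0.0856
```

Run:
```python
from h import *
t=robot.camera("side");u=robot.camera("top")
A=cv2.resize(t["color"][180:255,140:240,::-1],(400,300),interpolation=cv2.INTER_CUBIC)
B=cv2.resize(u["color"][134:209,180:280,::-1],(400,300),interpolation=cv2.INTER_CUBIC)
cv2.imwrite("pics/grasp.png",np.clip(np.hstack([A,B])*1.3,0,255).astype(np.uint8))
go(tr(*ST,(-.054,0,.05)),.3305-np.pi/2)
```

```text
t 8.45 tcp [0.5315 0.2802 0.1373] shift [ 0.0873  0.0006 -0.0006] turn 0.0 q6 0.14
```

View pics/grasp.png

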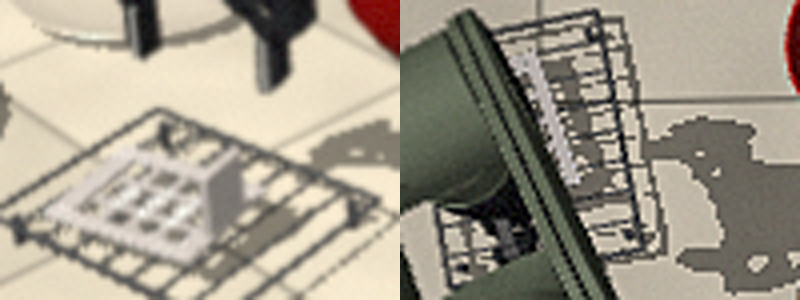

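The open fingers straddle the tab line along the stencil's x axis. I'll descend and then close.

Call:
{"op": "arm_command", "data": {
  "targets": "0.02 0.0006 -0.0006 0; 0.045 0.0006 -0.0006 0; 0.065 0.0006 -0.0006 0; 0.08 0.0006 -0.0006 0; 0.0865 0.0006 -0.0006 0; 0.0865 0.0006 -0.0006 0; 0.0865 0.0006 -0.0006 0; 0.0865 0.0006 -0.0006 0"
}}

```text
clock: 9.45
ee_pos: [0.5328, 0.2808, 0.0515]
tcp_rot: [0.822, 1.562, -0.418]
wrist_force: [0.1, -0.1, 1.2]
finger_gap: 0.0854
```

Call:
{"op": "arm_command", "data": {
  "targets": "0 0 0 0; 0 0 0 0; 0 0 0 0; 0 0 0 0; 0 0 0 0; 0 0 0 0; 0 0 0 0; 0 0 0 0",
  "fingers": 1
}}

```text
clock: 10.45
ee_pos: [0.5328, 0.2809, 0.0515]
tcp_rot: [0.821, 1.562, -0.419]
wrist_force: [0.2, 0.2, 1.1]
finger_gap: 0.0071
```

Call:
{"op": "arm_command", "data": {
  "targets": "-0.005 0 0 0; -0.015 0 0 0; -0.03 0 0 0; -0.05 0 0 0; -0.08 0 0 0; -0.12 0 0 0; -0.16 0 0 0; -0.18 0 0 0"
}}

```text
clock: 11.45
ee_pos: [0.5321, 0.2819, 0.2355]
tcp_rot: [1.15, 1.558, -0.09]
wrist_force: [-0.1, 0.1, -1.2]
finger_gap: 0.0072
```

Run:
```python
from h import *
go(tr(*JIG,(.0395-.054,0,.23)),.1421-np.pi/2)
t=robot.camera("side");u=robot.camera("top")
A=cv2.resize(t["color"][110:230,120:280,::-1],(800,600),interpolation=cv2.INTER_CUBIC)
cv2.imwrite("pics/lift.png",np.clip(A*1.3,0,255).astype(np.uint8))
```

```text
t 11.45 tcp [0.5321 0.2819 0.2355] shift [ 0.0061 -0.193   0.5376] turn 10.8 q6 0.14
```

View pics/lift.png

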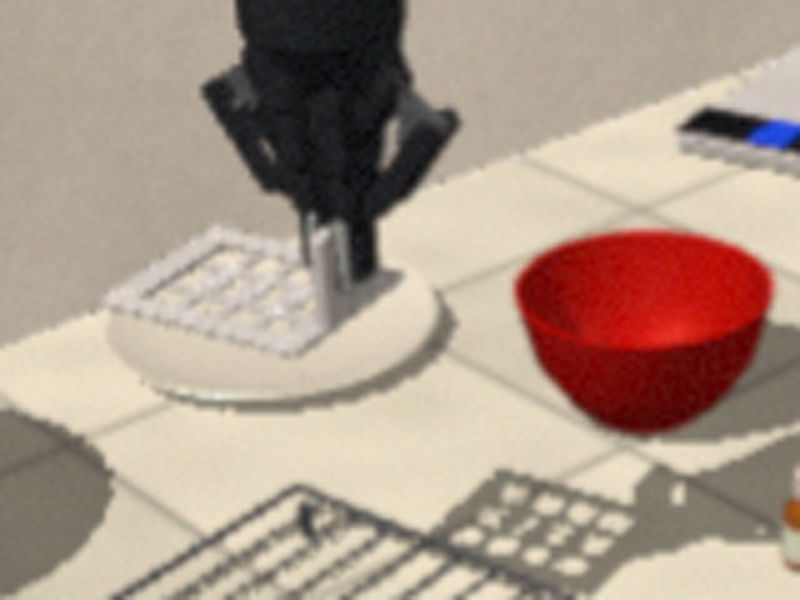

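The stencil is held level, clear of the rack. Now I'll carry it across at z ≈ 0.235, well above the bowl and jar.

Call:
{"op": "arm_command", "data": {
  "targets": "0 -0.007 0.02 0; 0 -0.02 0.055 1; 0 -0.034 0.095 2; 0 -0.05 0.14 3; 0 -0.068 0.19 4; 0 -0.086 0.24 5; 0 -0.1 0.28 6; 0 -0.111 0.31 6"
}}

```text
clock: 12.55
ee_pos: [0.5267, -0.0499, 0.2345]
tcp_rot: [1.283, 1.559, -0.064]
wrist_force: [0.4, -0.8, -1.0]
finger_gap: 0.0072
```

Run:
```python
from h import *
go(tr(*JIG,(.0395-.054,0,.23)),.1421-np.pi/2)
```

```text
t 12.55 tcp [ 0.5267 -0.0499  0.2345] shift [ 0.0047 -0.0557  0.2328] turn 4.7 q6 -0.34
```

Call:
{"op": "arm_command", "data": {
  "targets": "0 -0.01 0.04 1; 0 -0.02 0.08 2; 0 -0.03 0.12 3; 0 -0.04 0.16 4; 0 -0.048 0.2 4.7; 0 -0.053 0.222 4.7; 0 -0.0557 0.2328 4.7; 0 -0.0557 0.2328 4.7"
}}

```text
clock: 13.55
ee_pos: [0.5238, -0.2891, 0.2343]
tcp_rot: [1.443, 1.559, 0.014]
wrist_force: [0.0, -0.2, -0.6]
finger_gap: 0.0073
```

Run:
```python
from h import *
go(tr(*JIG,(.0395-.054,0,.09)),.1421-np.pi/2)
```

```text
t 13.55 tcp [ 0.5238 -0.2891  0.2343] shift [ 0.1443 -0.0013  0.    ] turn -0.0 q6 -0.67
```

Call:
{"op": "arm_command", "data": {
  "targets": "0.015 0 0 0; 0.035 -0.001 0 0; 0.06 -0.0013 0 0; 0.085 -0.0013 0 0; 0.11 -0.0013 0 0; 0.127 -0.0013 0 0; 0.134 -0.0013 0 0; 0.134 -0.0013 0 0"
}}

```text
clock: 14.55
ee_pos: [0.5241, -0.289, 0.1001]
tcp_rot: [1.456, 1.56, 0.028]
wrist_force: [0.3, -0.3, -0.8]
finger_gap: 0.0073
```

Run:
```python
from h import *
go(tr(*JIG,(.0395-.054,0,.0645)),.1421-np.pi/2)
t=robot.camera("side");u=robot.camera("top")
A=cv2.resize(t["color"][100:190,290:380,::-1],(400,400),interpolation=cv2.INTER_CUBIC)
B=cv2.resize(u["color"][135:215,345:425,::-1],(400,400),interpolation=cv2.INTER_CUBIC)
cv2.imwrite("pics/hover.png",np.clip(np.hstack([A,B])*1.3,0,255).astype(np.uint8))
```

```text
t 14.55 tcp [ 0.5241 -0.289   0.1001] shift [ 0.0356 -0.0004  0.0003] turn -0.0 q6 -0.67
```

View pics/hover.png

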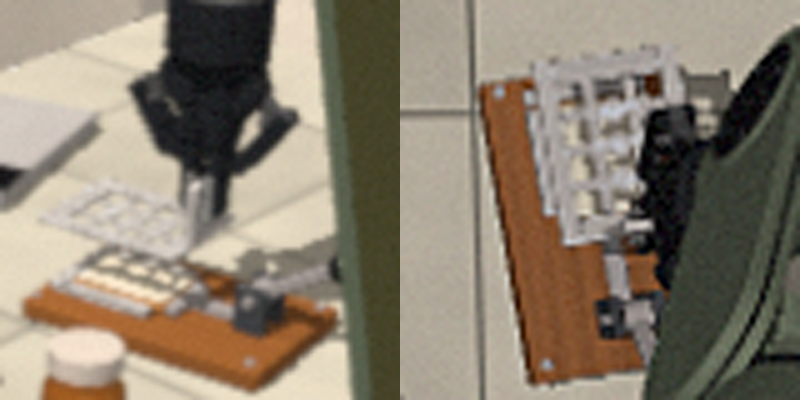

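The stencil hovers over the biscuit with the lever down and clear. The visible corners in the top crop are (532,65), (675,48) and (565,243); in the side crop they are (38,218), (100,180) and (185,255). I'll check these before the final descent.

Run:
```python
from h import *;import pickle
c=pickle.load(open("a_top.pkl","rb"));sd=pickle.load(open("a_side.pkl","rb"))
T=lambda p:np.array([(p[0]-400)/5+345-.4,p[1]/5+135-.4])
P=[at(c,T(p),.0786)[:2] for p in[(532,65),(675,48),(565,243)]]
print(np.round(P,4),"centre",(P[1]+P[2])/2,"yaw",np.arctan2(*(P[0]-P[2])[::-1]),np.arctan2(*(P[0]-P[1])[::-1])-np.pi/2,np.linalg.norm(P[0]-P[2]),np.linalg.norm(P[0]-P[1]))
b=tr(*JIG,(.0395,0,0))[:2];print("biscuit",b)
for x,y in[(58,46),(58,-46),(-58,46)]:
    w=tr(b,.1421,(x/1e3,y/1e3,.0786));print(x,y,"side crop",((proj(sd,w)[0]-[290,100])*400/90).round(0),"top crop",((proj(c,w)[0]-[345,135])*5+[400,0]).round(0))
```

```text
[[ 0.6294 -0.227 ]
 [ 0.6394 -0.3185]
 [ 0.5172 -0.2436]] centre [ 0.57832715 -0.28106029] yaw 0.14695288051299454 0.10939900298980332 0.11338274665510374 0.09211882149084431
biscuit [ 0.57760187 -0.28160592]
58 46 side crop [ 38. 216.] top crop [531.  64.]
58 -46 side crop [103. 177.] top crop [673.  43.]
-58 46 side crop [174. 257.] top crop [564. 247.]
```

The centre matches within 1 mm, and both views match prediction to about one raw pixel. Final descent next.

Call:
{"op": "arm_command", "data": {
  "targets": "0.005 0 0 0; 0.011 0 0 0; 0.017 0 0 0; 0.023 0 0 0; 0.028 0 0 0; 0.032 0 0 0; 0.034 0 0 0; 0.034 0 0 0"
}}

```text
clock: 15.65
ee_pos: [0.525, -0.2894, 0.067]
tcp_rot: [1.383, 1.558, -0.046]
wrist_force: [-0.0, -0.3, -0.6]
finger_gap: 0.0069
```

Call:
{"op": "arm_command", "data": {
  "targets": "0 0 0 0; 0 0 0 0; 0 0 0 0; 0 0 0 0; 0 0 0 0; 0 0 0 0; 0 0 0 0; 0 0 0 0"
}}

```text
clock: 16.65
ee_pos: [0.525, -0.2895, 0.067]
tcp_rot: [1.379, 1.558, -0.05]
wrist_force: [-0.8, 1.8, -0.1]
finger_gap: 0.0074
```

Run:
```python
from h import *;import pickle
go(tr(*JIG,(.0395-.054,0,.066)),.1421-np.pi/2);print(robot.read_state()["wrist_force"],robot.read_state()["finger_gap"])
t=robot.camera("side");u=robot.camera("top")
A=cv2.resize(t["color"][110:180,290:360,::-1],(400,400),interpolation=cv2.INTER_CUBIC)
B=cv2.resize(u["color"][135:205,345:415,::-1],(400,400),interpolation=cv2.INTER_CUBIC)
cv2.imwrite("pics/fin.png",np.clip(np.hstack([A,B])*1.3,0,255).astype(np.uint8))
b=(.5776,-.2816)
for x,y in[(58,46),(58,-46),(-58,46)]:
    w=tr(b,.1421,(x/1e3,y/1e3,.0445));print(x,y,"side crop",((proj(t,w)[0]-[290,110])*400/70).round(0),"top crop",((proj(u,w)[0]-[345,135])*400/70+[400,0]).round(0))
```

```text
t 16.65 tcp [ 0.525  -0.2895  0.067 ] shift [ 0.001  -0.0008 -0.0003] turn -0.0 q6 -0.67
[-0.77550252  1.80868203 -0.13639737] 0.007435778218819343
58 46 side crop [ 47. 274.] top crop [534.  85.]
58 -46 side crop [130. 222.] top crop [693.  60.]
-58 46 side crop [219. 328.] top crop [571. 288.]
```

View pics/fin.png

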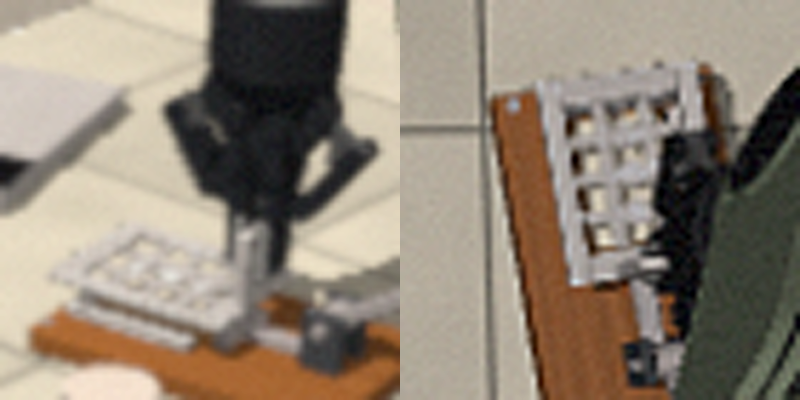

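The corners I see, top (537,82), (697,62), (573,285) and side (50,275), (128,222), match the predictions within a few crop pixels. There is a gap above the rails and the wrist force is at noise level, so I'll hand in.

```bash
python3 -c "
from h import *
print(robot.job_done());s=robot.read_state();print(s['clock'],s['ee_pos'],s['wrist_force'],s['finger_gap'])"
```

```text
the job is handed in; nothing more can be done
None
the job is handed in; nothing more can be done
```

I flipped the cam lever to its end stop, picked up the middle-sized stencil by its tab, and carried it over the bowl and bottles. It is now held level over the clamped biscuit, and I handed the job in at about 17 s. The hand-in gave no verdict, and no state could be read after it.

- **Clamping:** pushing further on the lever met about 16 N of resistance, so it is at its stop. The biscuit sits about 0.0395 m along the jig's x axis, against the 0.0365 m needed.
- **Stencil position:** it is centred within about 1–2 mm and its long side is within about 0.03 rad of the biscuit's. Tilt is about 0.013 rad, going by the tool. In both cameras its corners were within about one raw pixel of where they should be.
- **Height and grip:** the underside is about 12 mm above the biscuit, calculated from the gripper height. The finger gap read 7.4 mm on the 8 mm tab.
- **Contact and bystanders:** wrist force at the end was at most 2 N, about noise level, with no sign of contact. I kept about 0.09 m or more above the tallest bystander on the carry, but did not re-measure the bowl, jar or small bottle afterwards.
- **Check that disagreed slightly:** the icing and biscuit edges measured 4–7 mm smaller than the given sizes because the biscuit's rim is brown. I used only their centre.

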